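Run the miniature curing box on its held key switch

TASK

Get the resin curing box on the hobby desk running: first press its orange lid straight down until it is fully home, then take the red-headed key from the wooden stand, push it all the way into the brass key switch past the sticky pins, and turn it a quarter turn clockwise to its stop. The switch springs back when let go, so finish with the red key still gripped, fully in and held turned. Leave the blue key, the paint pots, glue bottle, model tank and screwdriver where they are.

Things in the scene. Friction and masses are not known exactly. Their poses are not given: they have to be found in the camera images.
- curer: The curing box, fixed to the desk. Origin on the desk. A grey square foot (150 x 150 mm, 30 mm high) centred 65 mm along its own +y carries a round amber chamber (116 mm across) with the orange lid on top. A grey console block, 120 x 120 mm and 60 mm high, is centred 70 mm along its own -y and has the brass key switch in the middle of its top.
- lid_top (a point): Centre of the flat top (a black spot 40 mm across) of the round orange lid, 124 mm across, 65 mm along +y of the curing box's origin. The lid slides only straight up and down, stays where it is pushed, and takes about 8 N to move. The top is 105 mm above the desk when fully home and up to 117 mm when standing proud; standing proud shows a white band under the lid.
- lid (a joint): How far the lid has been pressed, m: 0 stands 12 mm proud, 0.012 fully home. It starts between 0 and 0.004.
- keyway (a point): Centre of the keyway's mouth in the brass key switch, 60 mm above the desk, level with the console. z up; x along the slot's long side (turns with the switch; at rest along the box's y). Slot 13.5 x 6.5 mm, bevelled 2 mm, deeper than the blade. Two sprung sticky pins enter it from its two ends, 10 and 19 mm down; the blade shoves each aside at about 8 to 15 N, a small wiggle helps.
- plug (a joint): Turn of the key switch, rad: 0 at rest, grows clockwise seen from above, hard stop at 1.6. A spring turns it back (about 0.06 N m at a quarter turn). The key has some 0.1 to 0.15 rad of play in the slot, so the hand turns a little farther than the switch.
- key: Red-headed key, 50 g, upright in the stand, blade down. Origin mid-shoulder, where head meets blade; z up. Head 26 mm (x) x 10 mm (y), 34 mm up from the origin. Blade 12 mm (x) x 5 mm (y), 28 mm down, the last 6 mm a V tip. Same either way round (half turn about z). Fully in the switch its shoulder rests on the brass, 60 mm above the desk. Grip the head across its 10 mm.
- spare: The blue-headed key, of the same make as the red one, in the stand's other slot; which key stands in which slot varies. Not to be moved.
- stand: Fixed light wooden key stand, 60 mm (x) x 140 mm (y), 45 mm high, origin at the middle of its underside; two slots 14 x 7 mm, 36 mm deep, 35 mm either way along y from its middle; the keys' x axis lies along the stand's y and their shoulders rest on its top.
- pot_green: Small paint pot with a green cap, 34 mm across, 50 mm high; origin under its centre. Leave alone.
- pot_yellow: Small paint pot with a yellow cap, 34 mm across, 50 mm high; origin under its centre. Leave alone.
- glue: Small glue bottle with a red cap, 36 mm across, 85 mm high; origin under its centre. Leave alone.
- tank: Dark grey model tank, about 115 x 78 x 46 mm; origin under its centre. Leave alone.
- driver: Small yellow-handled screwdriver, 150 mm long, lying on the desk. Leave alone.

How it is judged:
On the way, in this order (a step that is already met when the one before it is completed fails the run):
1. the lid is pressed fully home (value of joint lid above 0.0105 m), for 0.1 s.
2. the red key is fully in the keyway, not yet turned (z of key in the frame of keyway below 0.003 m and horizontal distance between key and keyway below 0.004 m and angle between the z axis of key and the z axis of keyway, either way round below 0.15 rad and value of joint plug below 0.5 rad), for 0.1 s.
3. the key switch is turned a quarter (value of joint plug above 1.35 rad), for 0.2 s.
At the end, for the whole second after the job is handed in: The program ends with the fingers still gripping the red key (more than 2 N), the key fully in (shoulder within 4 mm of the console's top, within 4 mm of the keyway's centre, upright within 0.15 rad), the switch held at more than 1.35 rad and the lid home to within 1.5 mm (value of joint plug above 1.35 rad and value of joint lid above 0.0105 m and z of key in the frame of keyway below 0.004 m and horizontal distance between key and keyway below 0.004 m and angle between the z axis of key and the z axis of keyway, either way round below 0.15 rad and contact force between the fingers and key above 2 N); the arm keeps its last pose, push and grip.
It fails at once if the blue key is moved more than 15 mm (distance of spare from where it was at the start of the episode above 0.015 m).
It fails at once if a paint pot, the glue, the tank or the screwdriver is moved more than 30 mm (distance of any of pot_green, pot_yellow, glue, tank, driver from where it was at the start of the episode above 0.03 m).
It also fails if it takes over 54 s, if anything falls off the work surface, if the arm or the gripper's body presses on something with over 40 N, if the wrist force passes 120 N, or if a joint passes its speed limit or range.

ROBOT

A 6-joint arm with a two-finger parallel gripper is mounted at the origin on the work surface. World frame = base frame: x ahead of the robot, y to its left, z up, the work surface at z = 0. Lengths are in m, angles in rad, forces in N, time in s.
With the tool pointing down it reaches from about 0.3 to 0.75 m from the base axis. Payload 8.5 kg.
Tool frame: the origin (TCP) lies between the finger pads; the fingertips stand 14 mm ahead of it and the grasp point (between the pads) lies 5 mm behind it; z points along the fingers, y is the line along which they close (so a half turn about z gives the same grasp; the last joint's range is limited). The gripper opens to 88 mm and grips with 3 to 60 N. Pads are 18 mm wide; open, the fingers measure 123 mm over their backs; the gripper's body (75 mm by 187 mm) begins 45 mm behind the grasp point.
Start: joints at [-1.501, 0.381, 1.297, -0, 1.464, -0.215], TCP at [0.155, -0.528, 0.253] pointing down, gripper open.
Joint ranges: [-3.11, 3.11], [-0.89, 2.33], [0.22, 2.48], [-1.42, 4.56], [0.17, 2.85], [-2.88, 2.88]. Speed limits (rad/s): [2.39, 2.39, 3.14, 3.14, 3.14, 3.14].

INTERFACE

Orientations are given as a unit quaternion [x, y, z, w].
In Python, from bench import env gives the robot as it stands. Calls block until the motion is done:
- env.move_to(position, orientation): joint-space move of the TCP to a pose.
- env.move_straight(position, velocity=0.15, rotation=None, contact_N=None): straight line of the TCP; rotation=None keeps the orientation; velocity is the mean speed in m/s. With contact_N (N) it stops when the force on the tool has changed by that much, and returns True; else False.
- env.move_joints(angles): joint-space move.
- env.command_gripper(opening, newtons=None): opening from 0.0 (shut) to 1.0 (fully open); newtons is the grip in N (None keeps the last); returns when the fingers have stopped.
- env.pause(seconds).
- env.solve_ik(position, orientation): joint angles nearest the present ones, or None.
- env.observe(): the state.
- env.snapshot(name): name is "scene" or "top" or "wrist"; returns a dict with "frame" (400x640x3 uint8, blue, green, red), "intrinsics" (3x3 intrinsics, pixels), "cam_to_world" (4x4, takes a point from camera to world coordinates). Camera axes: x right, y up, looking along -z (the intrinsics and any distortion apply to the point x, -y, -z); pixel columns grow to the right and rows downward; lengths in m; the calibration is good to about 2 mm. A picture is of the moment at which its call begins. There is no depth.
A pose or a line that the arm cannot do raises env.MotionError and nothing moves.
- env.sign_off(): hands the job in; it is judged then, once.
The state is a dict: "time": time; "joints": joint angles; "qd": joint speeds; "tau": joint torques, N m; "ee_pos": TCP position; "ee_rot": TCP orientation; "contact_force": force on the tool from outside, world axes, zero at the start; "moment": the same for the moment, N m; "finger_gap": opening from 0.0 (shut) to 1.0 (fully open); "finger_force": force on a finger pad.
Only numpy, scipy, OpenCV 4.12 (cv2) and the standard library are available. Lean on these libraries where they do the work, as an engineer would, in place of code of your own. Each camera call takes 0.05 s, during which the arm holds its last target. There are 200 camera calls.

## Working session

There is one attempt and no reset: what is moved stays moved. The work goes in short steps, each a Python script; the robot and the scene stay as the last script left them, time stands still between calls to the robot, and variables do not carry over. Pictures are saved under pics/ and viewed, at most 10 in all, crops included, and the job is handed in when it is done.

```bash
mkdir -p pics; cat > h.py <<'E'
import numpy as np, cv2, json
from bench import env
from scipy.spatial.transform import Rotation as R
def snap(n,f):
    s=env.snapshot(n); cv2.imwrite('pics/%s.png'%f,s['frame'])
    json.dump({'K':np.array(s['intrinsics']).tolist(),'T':np.array(s['cam_to_world']).tolist()},open('pics/%s.json'%f,'w'))
    return s
def px2w(f,u,v,z):
    c=json.load(open('pics/%s.json'%f)); K=np.array(c['K']); T=np.array(c['T'])
    d=np.linalg.inv(K)@[u,v,1]; d=T[:3,:3]@(d*[1,-1,-1]); o=T[:3,3]
    return o+d*(z-o[2])/d[2]
def down(yaw): # closing axis y; yaw = world angle of tool x
    return (R.from_euler('z',yaw)*R.from_euler('x',np.pi)).as_quat()
E
python3 - <<'E'
from h import *
for n in ('top','scene'):
    s=snap(n,n+'1'); print(s.keys(),np.round(s['cam_to_world'],3).tolist(),np.round(s['intrinsics'],1).tolist())
print(env.observe())
E
```

```text
dict_keys(['frame', 'intrinsics', 'cam_to_world']) [[-0.056, 0.967, -0.248, 0.39], [-0.998, -0.054, 0.015, -0.034], [0.001, 0.249, 0.969, 0.873], [0.0, 0.0, 0.0, 1.0]] [[368.8, 0.0, 318.5], [0.0, 368.8, 194.9], [0.0, 0.0, 1.0]]
dict_keys(['frame', 'intrinsics', 'cam_to_world']) [[0.519, -0.442, 0.732, 1.407], [0.855, 0.285, -0.434, -0.541], [-0.017, 0.851, 0.525, 0.701], [0.0, 0.0, 0.0, 1.0]] [[513.6, 0.0, 319.5], [0.0, 513.6, 199.3], [0.0, 0.0, 1.0]]
{'time': 0.1, 'joints': array([-1.50129265e+00,  3.81124656e-01,  1.29818868e+00, -3.80051577e-05,
        1.46359019e+00, -2.15326828e-01]), 'qd': array([-0.00164784,  0.0005016 , -0.00163957,  0.00159419,  0.00079993,
        0.00086472]), 'tau': array([ 4.07810716e-03, -4.38647532e+01, -2.24909556e+01,  7.15198880e-02,
        3.42148764e-02, -8.12758663e-05]), 'ee_pos': array([ 0.15450458, -0.5275978 ,  0.25220038]), 'ee_rot': array([ 9.89875574e-01,  1.41936320e-01,  2.89046385e-05, -6.55071503e-04]), 'contact_force': array([-0.95925685,  0.32199403,  0.88416112]), 'moment': array([ 0.01670594, -0.0082382 ,  0.04955831]), 'finger_force': 0.0, 'finger_gap': 0.9967786601249586}
```

View pics/top1.png

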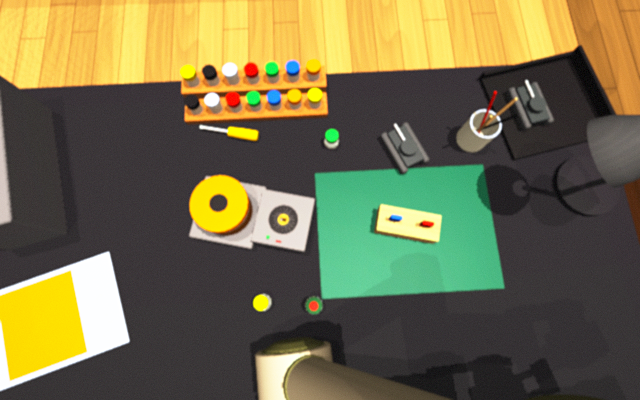

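View pics/scene1.png

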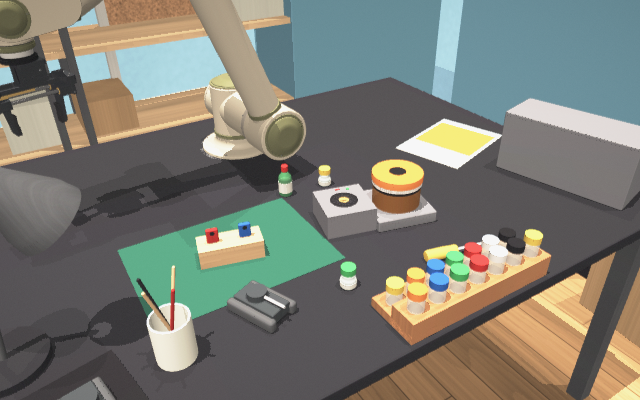

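The top view shows the lid spot at about (220,205), the keyway at (284,219), the red key head at (426,224) and the blue one at (396,217). The scene view confirms red is the slot farther from the box.

```bash
python3 - <<'E'
from h import *
im=cv2.imread('pics/top1.png')[165:260,180:450]
cv2.imwrite('pics/c1.png',cv2.resize(im,None,fx=2.96,fy=2.96,interpolation=cv2.INTER_CUBIC))
for n,u,v,z in (('lid',220,205,.113),('kw',284,219,.06),('red',426,224,.079),('blue',396,217,.079)): print(n,px2w('top1',u,v,z).round(4))
E
```

```text
lid [0.5747 0.1629 0.113 ]
kw [0.5474 0.0333 0.06  ]
red [ 0.5154 -0.277   0.079 ]
blue [ 0.5345 -0.2134  0.079 ]
```

View pics/c1.png

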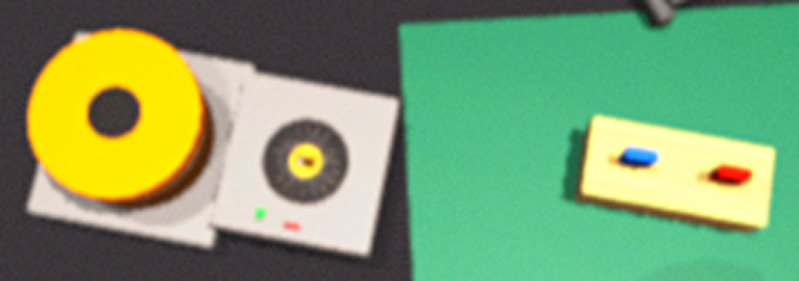

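```bash
python3 - <<'E'
from h import *
q=down(np.radians(75))
env.move_to([.515,-.277,.25],q); s=snap('wrist','w1')
print(np.round(s['cam_to_world'],3).tolist(),np.round(s['intrinsics'],1).tolist())
env.move_to([.547,.033,.25],q); snap('wrist','w2')
o=env.observe(); print(o['time'],o['ee_pos'],o['joints'])
a=[cv2.imread('pics/w%d.png'%i) for i in (1,2)]
cv2.imwrite('pics/c2.png',cv2.resize(np.vstack(a),None,fx=.75,fy=.75,interpolation=cv2.INTER_AREA))
E
```

```text
[[0.966, 0.247, 0.08, 0.536], [-0.259, 0.92, 0.293, -0.202], [-0.001, -0.304, 0.953, 0.382], [0.0, 0.0, 0.0, 1.0]] [[324.6, 0.0, 317.9], [0.0, 324.6, 197.3], [0.0, 0.0, 1.0]]
3.0083 [0.5472574  0.03174148 0.24991536] [-1.57977427e-01  3.79483068e-01  1.30758056e+00 -2.50001579e-04
  1.45451833e+00  1.05490915e-01]
```

View pics/c2.png

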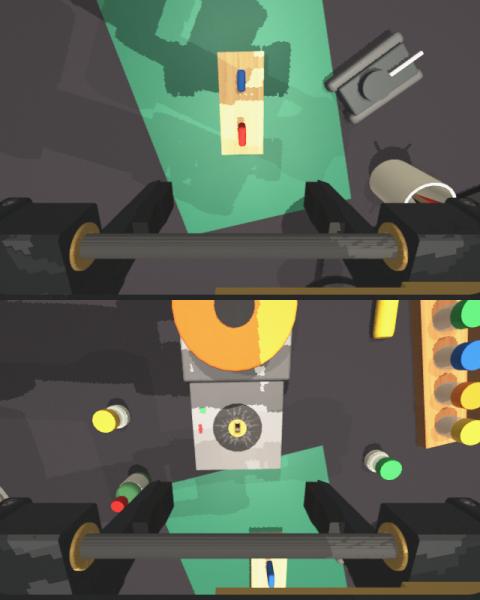

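Wrist views: stand with blue at the top and red at the bottom; console and keyway below the lid. I'll enlarge for sub-pixel readings.

```bash
python3 - <<'E'
from h import *
a=cv2.imread('pics/w1.png')[60:210,280:360]; b=cv2.imread('pics/w2.png')[85:235,245:385]
a,b=[cv2.resize(i,None,fx=3.6,fy=3.6,interpolation=cv2.INTER_CUBIC) for i in (a,b)]
c=np.hstack([a,b]); print(c.shape)
cv2.imwrite('pics/c3.png',c)
E
```

```text
(540, 792, 3)
```

View pics/c3.png

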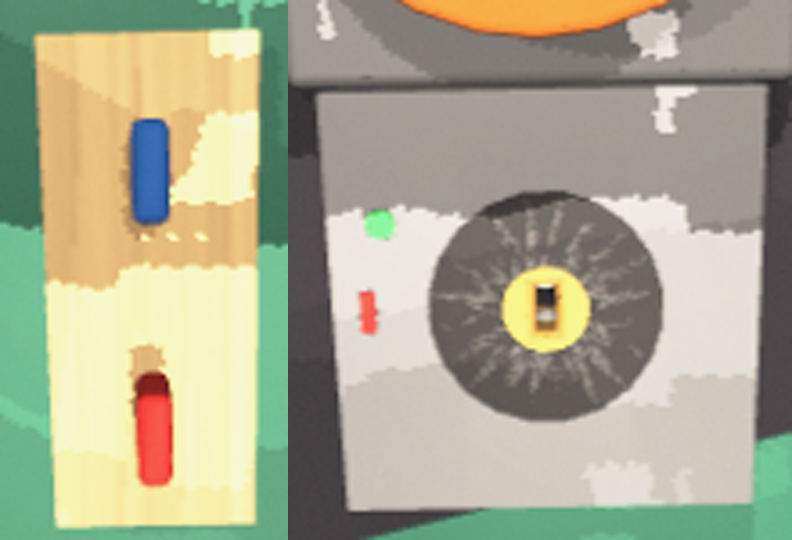

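```bash
python3 - <<'E'
from h import *
s=3.6
A=lambda x,y,z: px2w('w1',280+(x+.5)/s-.5,60+(y+.5)/s-.5,z)
B=lambda x,y,z: px2w('w2',245+(x-288+.5)/s-.5,85+(y+.5)/s-.5,z)
def quad(c,n):
    c=np.array(c)[:,:2]; m=c.mean(0)
    print(n,'centre',m.round(4),'edges',[round(float(np.linalg.norm(c[i]-c[(i+1)%4])),4) for i in range(4)])
    for d,k in ((c[0]-c[3],'L'),(c[1]-c[2],'R'),(c[1]-c[0],'T'),(c[2]-c[3],'B')): print(k,np.degrees(np.arctan2(d[1],d[0])).round(2))
    return m
st=quad([A(*p,.045) for p in ((35,35),(260,30),(256,522),(57,527))],'stand')
co=quad([B(*p,.06) for p in ((317,92),(768,86),(752,502),(349,510))],'console')
print('red',A(154.5,440,.079),'blue',A(150,171,.079)); print('kw',B(546,308,.06))
for t in (74,75,76,77,78): 
    u=np.array([np.cos(np.radians(t)),np.sin(np.radians(t))]); print(t,'red from stand',st-.035*u,'lid from console',co+.135*u)
E
```

```text
stand centre [ 0.5277 -0.2483] edges [0.0604, 0.1396, 0.0607, 0.14]
L 76.18
R 76.28
T -13.85
B -13.5
console centre [0.5479 0.0365] edges [0.1199, 0.1192, 0.1197, 0.1202]
L 76.03
R 75.93
T -14.27
B -13.77
red [ 0.51917968 -0.28142732  0.079     ] blue [ 0.53582346 -0.21397755  0.079     ]
kw [0.54787362 0.03681558 0.06      ]
74 red from stand [ 0.51803487 -0.28199154] lid from console [0.5851422  0.16626337]
75 red from stand [ 0.51862351 -0.28215478] lid from console [0.58287173 0.16689302]
76 red from stand [ 0.51921491 -0.28230773] lid from console [0.58059061 0.16748296]
77 red from stand [ 0.51980889 -0.28245033] lid from console [0.57829955 0.168033  ]
78 red from stand [ 0.52040527 -0.28258254] lid from console [0.57599923 0.16854296]
```

Sizes match well (60x140, 120x120), and the key positions agree. Pressing the lid.

```bash
python3 - <<'E'
from h import *
q=down(np.radians(76))
env.command_gripper(0.0,20)
env.move_to([.5806,.1675,.16],q)
r=env.move_straight([.5806,.1675,.114],velocity=.02,contact_N=28)
o=env.observe(); print(r,o['time'],o['ee_pos'],o['contact_force'])
env.pause(.2); o=env.observe(); print(o['ee_pos'],o['contact_force'])
snap('scene','s2')
E
python3 -c "
import cv2
cv2.imwrite('pics/c4.png',cv2.resize(cv2.imread('pics/s2.png')[130:250,330:470],None,fx=4,fy=4))"
```

```text
True 6.925 [0.58060286 0.16750754 0.11938858] [-1.23538064 -0.50032222  4.47583035]
[0.58059612 0.16751058 0.11941062] [-1.62528471 -0.36856095  4.02331178]
```

View pics/c4.png

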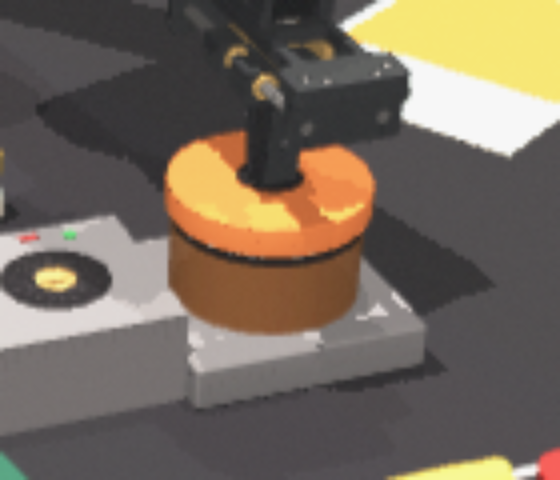

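Tip at 105 mm with 28 N, no white band: lid is home. Taking the red key.

```bash
python3 - <<'E'
from h import *
q=down(np.radians(76.2))
env.move_straight([.5806,.1675,.18],velocity=.15)
env.move_to([.5192,-.282,.18],q)
env.command_gripper(0.45,30)
print(env.move_straight([.5192,-.282,.062],velocity=.08,contact_N=10))
env.command_gripper(0.0,35)
o=env.observe(); print(o['time'],o['ee_pos'],o['finger_gap'],o['finger_force'],o['contact_force'])
env.move_straight([.5192,-.282,.18],velocity=.08)
env.move_to([.5479,.0367,.18],down(np.radians(76)))
o=env.observe(); print(o['time'],o['ee_pos'],o['finger_gap'],o['finger_force'])
snap('wrist','w3');snap('scene','s3');snap('top','t3')
a=cv2.imread('pics/w3.png')[120:300,200:440]; b=cv2.imread('pics/s3.png')[130:230,280:400]; 
c=np.vstack([cv2.resize(a,(720,540)) ]); d=cv2.resize(b,(648,540))
cv2.imwrite('pics/c5.png',cv2.resize(np.hstack([c,d]),(800,316),interpolation=cv2.INTER_AREA))
E
```

```text
False
12.3 [ 0.51921097 -0.28199189  0.06205618] 0.10887185789604648 35.00018793158233 [-0.3080706   0.16508847  0.77930848]
15.1417 [0.54817378 0.03573199 0.17995893] 0.10900116291773661 34.999822452664375
```

View pics/c5.png

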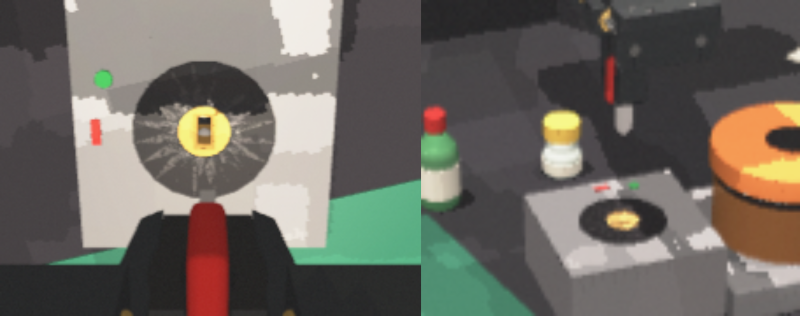

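Key is held upright in the fingers, above the keyway. Inserting.

```bash
python3 - <<'E'
from h import *
env.command_gripper(0.0,58)
P=lambda z:[.5479,.0367,z]
def rep(n):
    o=env.observe(); print(n,round(o['time'],2),o['ee_pos'].round(4),o['contact_force'].round(1),o['moment'].round(2),round(o['finger_gap'],3))
env.move_straight(P(.110),velocity=.06); rep('above')
r=env.move_straight(P(.099),velocity=.015,contact_N=6); rep(('mouth',r))
if not r:
    r=env.move_straight(P(.0765),velocity=.015,contact_N=30); rep(('push',r))
E
```

```text
above 16.82 [0.5481 0.0367 0.1103] [ 0.4 -0.7 -1. ] [-0.04 -0.02 -0.01] 0.109
('mouth', False) 17.71 [0.5477 0.0367 0.0989] [-1.1  0.1 -1.3] [-0.03  0.21  0.01] 0.108
('push', False) 19.36 [0.5478 0.0368 0.077 ] [-5.4  1.2  7.7] [ 0.22  0.86 -0.04] 0.11
```

```bash
cat >> h.py <<'E'
P=lambda z:[.5479,.0367,z]
def rep(n):
    o=env.observe(); print(n,round(o['time'],2),o['ee_pos'].round(4),o['contact_force'].round(1),o['moment'].round(2),round(o['finger_gap'],3))
E
python3 - <<'E'
from h import *
rep('0')
r=env.move_straight(P(.070),velocity=.01,contact_N=25); rep(('push',r))
env.pause(.3); rep('p'); snap('wrist','w4'); snap('scene','s4')
a=cv2.imread('pics/w4.png')[120:300,200:440]; b=cv2.imread('pics/s4.png')[150:250,290:410]
cv2.imwrite('pics/c6.png',np.hstack([cv2.resize(a,(400,300)),cv2.resize(b,(360,300))]))
E
```

```text
0 19.36 [0.5478 0.0368 0.077 ] [-5.4  1.2  7.7] [ 0.22  0.86 -0.04] 0.11
('push', True) 19.72 [0.5477 0.0368 0.0769] [-2.8 -0.3  7.1] [0.02 0.51 0.03] 0.108
p 20.02 [0.5477 0.0369 0.0769] [-3.1 -0.   7.8] [-0.02  0.41  0.  ] 0.107
```

View pics/c6.png

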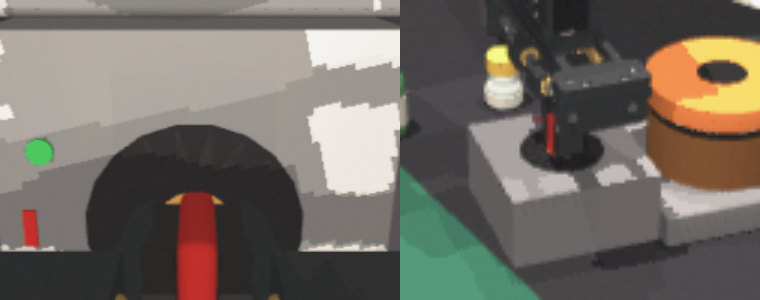

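Hard stop at 76.9 mm as expected for a seated shoulder (77), brass hidden under the head. Turning clockwise.

```bash
python3 - <<'E'
from h import *
y0=np.radians(76)
for a in (.2,.4,.7,1.0,1.3,1.5,1.6,1.66):
    env.move_straight([.5478,.0368,.0765],velocity=.05,rotation=down(y0-a)); rep(a)
env.pause(.5); rep('end'); o=env.observe(); 
print(np.degrees(R.from_quat(o['ee_rot']).as_matrix()[:2,0]@[0,0]), np.arctan2(*R.from_quat(o['ee_rot']).as_matrix()[[1,0],0])-y0,o['finger_force'])
snap('wrist','w5')
cv2.imwrite('pics/c7.png',cv2.resize(cv2.imread('pics/w5.png')[100:300,180:460],None,fx=2.5,fy=2.5))
E
```

```text
0.2 20.47 [0.5478 0.0367 0.077 ] [-5.3 -0.1  7.9] [0.03 0.82 0.01] 0.106
0.4 20.82 [0.5477 0.0366 0.077 ] [-5.2 -0.3  7.4] [-0.12  0.91  0.02] 0.11
0.7 21.27 [0.5477 0.0365 0.0769] [-4.7 -0.2  7.8] [-0.18  0.97  0.04] 0.107
1.0 21.72 [0.5476 0.0365 0.0769] [-5.7 -1.2  8.1] [-0.21  0.97  0.05] 0.111
1.3 22.17 [0.5476 0.0368 0.0769] [-5.1  0.   7.6] [0.17 0.97 0.01] 0.106
1.5 22.52 [0.5476 0.0368 0.0769] [-5.8  0.6  7.4] [0.15 1.   0.07] 0.106
1.6 22.77 [0.5476 0.0368 0.0769] [-5.1  0.4  7.6] [0.15 1.02 0.03] 0.109
1.66 23.02 [0.5476 0.0368 0.0769] [-6.  -0.2  7.6] [0.04 1.01 0.07] 0.11
end 23.52 [0.5476 0.0367 0.0769] [-6.  -0.1  7.9] [0.09 0.92 0.04] 0.106
0.0 -1.6597526952171853 58.00251351669431
```

View pics/c7.png

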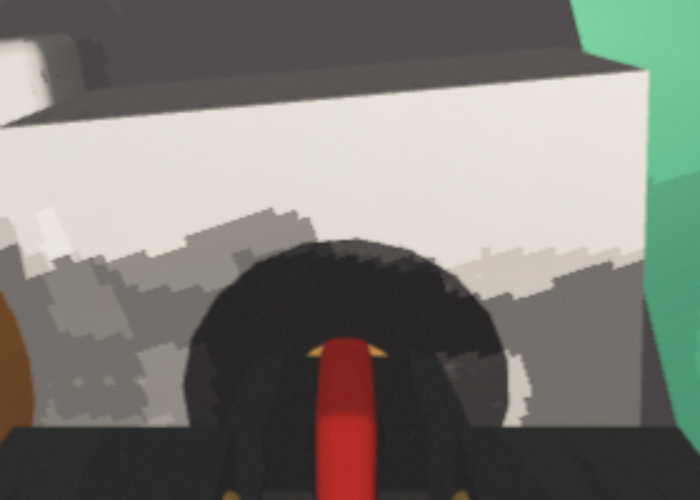

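Key still seated and aligned in the fingers, turned. I'll nudge on until the moment shows the stop, then hand in.

```bash
python3 - <<'E'
from h import *
y0=np.radians(76)
for a in (1.69,1.72,1.75,1.78):
    env.move_straight([.5478,.0368,.0765],velocity=.05,rotation=down(y0-a)); env.pause(.3)
    m=np.mean([ (env.pause(.02),env.observe()['moment'][2])[1] for _ in range(10)]); print(a,m.round(3))
    if abs(m)>.2: break
rep('e'); print(env.observe()['finger_force'])
print(env.sign_off())
E
```

```text
1.69 0.044
1.72 0.039
1.75 0.05
1.78 0.115
e 26.43 [0.5475 0.0367 0.0769] [-6.   0.6  7.8] [0.07 1.01 0.12] 0.105
58.00256006419659
the job is handed in; nothing more can be done
None
```

The job is handed in. The lid is pressed home, and the red key is still gripped at 58 N, fully in the switch and held turned about 1.78 rad at the hand, where rising torque shows it at its stop. I saw no contact with the blue key or the other items, and the result of the judging was not shown.

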